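# Hang the dose can and hold the bean gate open at the mark

## Robot

A 7-joint arm with a two-finger parallel gripper is mounted at the origin on a cart in front of the work surface, level with it; the furniture and walls round the work are solid. World frame = base frame: x ahead of the robot, y to its left, z up, the work surface at z = 0. Lengths are in mm, angles in degrees, forces in N, time in s.
With the tool pointing down it reaches from about 425 to 950 mm from the base axis. Payload 4.7 kg.
Tool frame: the origin (TCP) lies midway between the tips of the shut fingers; the grasp point (between the pads) lies 19 mm behind it (bot.tcp_to_grasp is the distance from the TCP to the grasp point, in mm); z points along the fingers, y is the line along which they close (so a half turn about z gives the same grasp; the last joint's range is limited). The gripper opens to 85 mm and grips with 20 to 120 N. Pads are 22 mm wide; open, the fingers measure 114 mm over their backs; the gripper's body (76 mm by 85 mm) begins 54 mm behind the grasp point. The pads swing forward as they close: fully open they stand 13 mm farther back than shut.
Start: joints at [75.292, 26.849, -2.785, 87.806, 1.381, 65.374, -4.715], TCP at [152.485, -657.569, 231.335] pointing down, gripper open.
Joint ranges: [-148.3, 148.3], [-19.14, 114.17], [-79.39, 73.82], [5.75, 140.21], [-59.74, 239.74], [12.07, 113.84], [-152.46, 152.46]. Speed limits (degrees/s): [147.25, 147.25, 180, 180, 180, 180, 180].

## Interface

Orientations are given as [roll, pitch, yaw] about the fixed x, y, z axes, in that order (R = Rz(yaw) Ry(pitch) Rx(roll)).
In Python, from station import bot gives the robot as it stands. The module is installed in compiled form; this text tells all that it offers.
- The arm moves only by the tool send_path, called after "Emit:" as a command line: name --argument value ..., lists and objects as JSON in quotes. Schema: {"type":"object","properties":{"steps":{"type":"object","properties":{"x":{"type":"array","items":{"type":"number"},"minItems":1,"maxItems":20},"y":{"type":"array","items":{"type":"number"},"minItems":1,"maxItems":20},"z":{"type":"array","items":{"type":"number"},"minItems":1,"maxItems":20},"spin":{"type":"array","items":{"type":"number"},"minItems":1,"maxItems":20}},"additionalProperties":false,"required":["x","y","z","spin"]},"finger_gap":{"type":"number"},"force":{"type":"number"},"only":{"type":"string"},"quiet":{"type":"boolean"},"lines":{"type":"string"}},"required":["steps"],"additionalProperties":false}. steps is an object with one list for each field, all of the same length, 1 to 20, a row being the entries at one place: x, y, z (the shift in mm), spin (a turn about the tool's z in degrees); each row shifts and turns the commanded pose from where the row before left it, along the tool's axes as they then stand; what a row does not reach is not made up. A row lasts 1/10 s, in which the tool goes at most 50 mm and 8.59 degrees, less where a joint would pass 70% of its speed; a pose out of reach is approached as far as the arm can. finger_gap is the opening from 0.0 (shut) to 1.0 (fully open), set as the call begins (left out keeps the last). The fingers move at their own pace and stop on an object; force is the grip in N (left out, the last holds). Time passes only in rows, so rows that do not move let the fingers close. The tool returns the time, the measured TCP pose, the force, the opening and the grip force at its end. only (a regular expression) keeps the lines of the reply that match it, lines (a string "A,B") keeps lines A to B, and quiet returns only ok. Input that does not fit is refused with a message, and nothing moves.
- bot.get_state(): the state, without advancing time (a new reading comes with each control period).
- bot.get_image(name): name is "scene" or "top"; returns the picture (384x512x3 uint8, blue, green, red); there is no depth.
- bot.camera_model(name): a dict with "fx", "fy", "cx", "cy" (pixels), "D" ([k1, k2, p1, p2, k3] as OpenCV has them; the pictures are not rectified), "R" (3x3) and "t" (3): a world point X has camera coordinates R X + t. Camera axes: x right, y down, z forward; pixel columns grow to the right and rows downward; lengths in mm; the calibration is good to about 2 mm. A picture is of the moment at which its call begins. camera_model takes no time and is no camera call.
- bot.finish_job(): hands the job in; it is judged then, once.
The state is a dict: "clock": time; "qpos": joint angles; "joint_vel": joint speeds; "effort": joint torques, N m; "position": TCP position; "tool_rot": TCP orientation; "wrist_force": force on the tool from outside, world axes, zero at the start; "moment": the same for the moment, N m; "grip_width": opening from 0.0 (shut) to 1.0 (fully open); "gripper_force": force on a finger pad.
Only numpy, scipy, OpenCV 4.12 (cv2) and the standard library are available. Lean on these libraries where they do the work, as an engineer would, in place of code of your own. Each camera call takes 0.05 s, during which the arm holds its last target. There are 200 camera calls.

## Task

Hang the dose can by its wire bail on the two-pronged hook in front of the bean dispenser, so that the bar rests in the dip of both prongs, and let go of it. Then pull the dispenser's spring-return gate knob out sideways until its red pointer stands at the green marker clip on the rule, and finish while still holding it there: do not let go. Leave the other things on the counter where they are.

Things in the scene. Friction and masses are not known exactly. Their poses are not given: they have to be found in the camera images.
- dispenser: Fixed bean dispenser; place and yaw vary. Origin on the counter under the gate housing; hook and chute face its -x, the gate slides out to its +y, z up. In its frame, mm: foot x -40..100, y +-55; housing x -30..90, y +-50, z 140..190; aluminium hopper r 63 about (40, 0), up to z 303; chute 49 wide, to x -54, z 110..150; rule with ticks x -28..-12, z 158..162, to y 250.
- hook (a point): Middle of the hook's seat, at (-110, 0, 156) mm in the dispenser's frame, same axes. Two 8 mm prongs at y +-36 mm point to -x; the bail bar rests on both, its centre 3.5 mm above this point. Seat flat 22 mm in x, rises 8 mm behind; tips turn up 24 mm ahead, tops 21 mm above this point. Bring the bar in over the tips from the front, then lower (the can is too wide to pass between the prongs).
- can: Loose steel dose can, about 160 g (varies), origin at the centre of its underside, z up, start position and yaw vary. Cup 70 mm high, 88 mm across the rim, with a stiff upright wire bail (7 mm wire) in its y-z plane: straight bar along the can's y at 140 mm height, legs at y +-59 mm.
- can_grip (a point): Centre of the orange grip block on the bail bar, 140 mm above the can's underside: 14 mm (can x) by 36 mm (can y) by 14 mm high. Pinch it from above across the can's x. Axes as the can. Below it is free down to the can's rim 70 mm lower.
- gate (a joint): Travel of the gate slide in m: 0 shut, grows as it is pulled out along the dispenser's +y, stop at 0.08. A spring pulls it back: about 3 N at 0 rising by 1.2 N per 10 mm; let go, it shuts.
- knob (a point): Grip point on the axis of the upright black pull knob at the slide's outer end, 160 mm to +y of the dispenser's origin when shut; moves with the gate, axes as the dispenser. 26 mm diameter, top 22 mm above this point; slide rod's top 30 mm below it. Free all round; hopper's side 97 mm to -y.
- pointer (a point): Tip of the red pointer (4 mm wide) on the slide below the knob, 30 mm to the dispenser's -x of the knob's axis; moves with the gate. Axes as the dispenser.
- mark (a point): White line on the green marker clip (10 mm wide along the rule) on the rule's front edge; axes as the dispenser. Its place varies: reached after 30 to 58 mm of gate travel. The pointer stands at it when both have the same y in the dispenser's frame.
- sugar_dish: Bystander: loose clear dish of sugar cubes, 74 mm across, 30 mm high, origin under its centre.
- dish_stack_b: Bystander: loose stack of small white dishes, about 90 mm across, 118 mm high, origin under it.
- toothpicks: Bystander: loose little glass of toothpicks, 42 mm across, 66 mm high, origin under its centre.
Things that resemble listed ones, but are neither listed nor needed, are in the scene too. Of the things that look like the can, the larger one is meant.

How it is judged (in metres and radians):
On the way, in this order (a step that is already met when the one before it is completed fails the run):
1. the can hangs on the hook by its bail, let go (x of can_grip in the frame of hook between -0.02 and 0.02 m and y of can_grip in the frame of hook between -0.022 and 0.022 m and z of can_grip in the frame of hook between -0.006 and 0.012 m and angle between can's own z axis and vertical below 0.25 rad and contact force between can and dispenser above 0.4 N and contact force between can and the arm below 0.05 N and contact force between can and the fingers below 0.05 N), for 0.3 s.
2. the gate is held with its pointer at the green marker (y of pointer in the frame of mark between -0.005 and 0.005 m and contact force between the fingers and gate above 3 N and velocity of joint gate between -0.02 and 0.02 m/s), for 0.5 s.
At the end, for the whole second after the job is handed in: The released can hangs on both prongs (bar within 20 mm in x, 22 in y, -6 to +12 in z of site hook; tilt under 0.25 rad; borne by the dispenser), and the fingers hold the gate against its spring (over 3 N, under 20 mm/s) with the pointer within 5 mm of the mark (all of step 1 and all of step 2); the arm keeps its last pose, push and grip.
It fails at once if the sugar dish is disturbed (moved over 30 mm) (distance of sugar_dish from where it was at the start of the episode above 0.03 m).
It fails at once if the stack of dishes is disturbed (moved over 30 mm) (distance of dish_stack_b from where it was at the start of the episode above 0.03 m).
It fails at once if the glass of toothpicks is disturbed (moved over 30 mm) (distance of toothpicks from where it was at the start of the episode above 0.03 m).
It also fails if it takes over 67 s, if anything falls off the work surface, if the arm or the gripper's body presses on something with over 40 N, if the wrist force passes 120 N, or if a joint passes its speed limit or range.

## Working session

There is one attempt and no reset: what is moved stays moved. The work goes in short steps, Python scripts to look and compute and a tool call to move; the robot and the scene stay as the last step left them, time stands still between calls to the robot, and variables do not carry over. Pictures are saved under pics/ and viewed, at most 10 in all, crops included, and the job is handed in when it is done.

```bash
mkdir -p pics
```

Run:
```python
from station import bot
import cv2
for n in("scene","top"):
    im=bot.get_image(n); cv2.imwrite(f"pics/{n}0.png",cv2.resize(im,None,fx=1.5,fy=1.5,interpolation=cv2.INTER_CUBIC))
    cv2.imwrite(f"pics/raw_{n}0.png",im)
    c=bot.camera_model(n); print(n,c)
s=bot.get_state();print(s)
```

```text
scene {'fx': 347.5176325548704, 'fy': 347.5176325548704, 'cx': 253.16113787211262, 'cy': 191.62316192416358, 'D': array([-0.01950079,  0.        ,  0.        ,  0.        ,  0.        ]), 'R': array([[ 0.85796666, -0.51351057,  0.01414597],
       [-0.34453969, -0.59564104, -0.72560606],
       [ 0.3810323 ,  0.61767196, -0.68796493]]), 't': array([-527.0927325 ,  201.86662292,  832.82804979])}
top {'fx': 444.2982241163322, 'fy': 444.2982241163322, 'cx': 256.42260756047557, 'cy': 187.3678922944631, 'D': array([-0.10327852,  0.        ,  0.        ,  0.        ,  0.        ]), 'R': array([[-0.08560955, -0.99631803, -0.00462372],
       [-0.97229181,  0.08455651, -0.21794228],
       [ 0.21753079, -0.01416234, -0.97595071]]), 't': array([ -99.19734118,  570.17405981, 1094.57944532])}
{'clock': 0.1, 'qpos': array([75.29226922, 26.89567785, -2.78469317, 87.86659147,  1.37973138,
       65.37612072, -4.7141213 ]), 'joint_vel': array([ 0.01345297, -0.24411624, -0.0795574 , -0.21838183, -0.02454868,
       -0.05721076,  0.00286561]), 'effort': array([ 5.91516746e-04, -5.11513460e+01, -4.68427513e-02, -2.38390499e+01,
        1.07901540e-02,  4.35377617e-03, -8.16937813e-06]), 'position': array([ 152.34057139, -657.04212224,  230.33329407]), 'tool_rot': array([-1.79895138e+02,  2.50429480e-03,  1.30547582e+01]), 'wrist_force': array([-0.6183499 , -0.07272522, -0.20507926]), 'moment': array([-0.06981425, -0.00403737, -0.0381787 ]), 'gripper_force': 0.0, 'grip_width': 1.0047559763408056}
```

View pics/scene0.png

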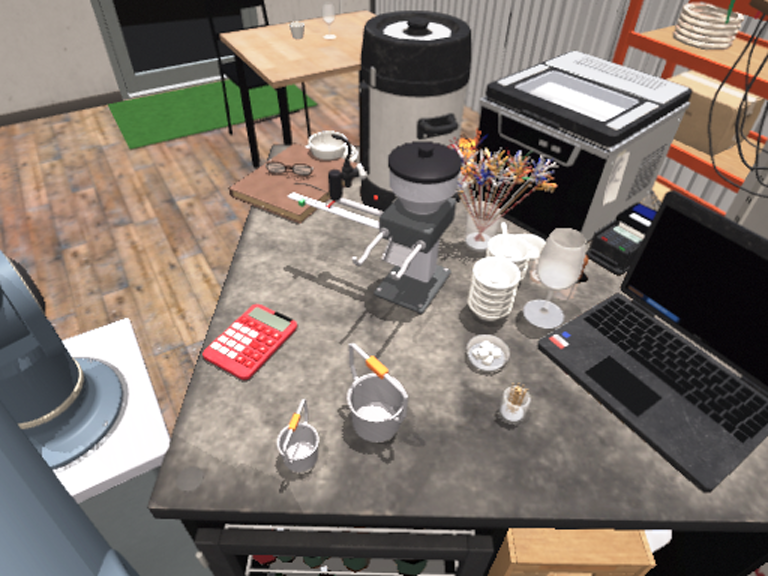

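View pics/top0.png

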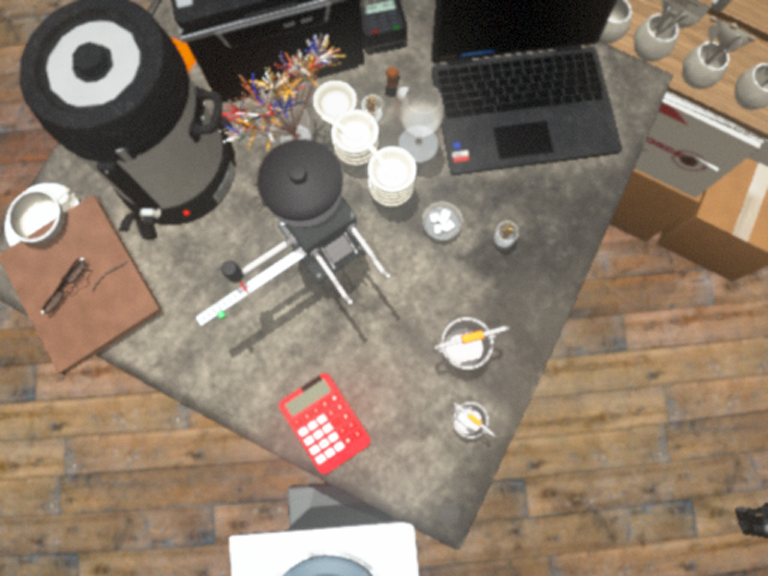

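The larger can is at scene (376,405) and top (468,340); the smaller look-alike is at scene (298,445) and top (470,420), both in 1.5x pixels. The larger one fits the description, and the crop below is to confirm it. The dispenser is at top (320,220), the knob at top (232,270) and the green clip at top (221,315) and scene (302,202).

Run:
```python
import cv2,numpy as np
def crop(n,x0,y0,w,h,s):
    im=cv2.imread(f"pics/raw_{n}0.png")[y0:y0+h,x0:x0+w]
    im=cv2.resize(im,None,fx=s,fy=s,interpolation=cv2.INTER_CUBIC)
    for x in range((x0+9)//10*10,x0+w,10):
        cv2.line(im,(int((x-x0+.5)*s),0),(int((x-x0+.5)*s),5),(0,255,255),1)
        if x%20==0: cv2.putText(im,str(x),(int((x-x0+.5)*s)-9,15),0,.33,(0,255,255),1)
    for y in range((y0+9)//10*10,y0+h,10):
        cv2.line(im,(0,int((y-y0+.5)*s)),(5,int((y-y0+.5)*s)),(0,255,255),1)
        if y%20==0: cv2.putText(im,str(y),(7,int((y-y0+.5)*s)+4),0,.33,(0,255,255),1)
    return im
a=crop("top",125,130,145,85,3.1);a=cv2.resize(a,(450,264))
b=crop("top",280,205,60,90,3.0)
c=crop("scene",185,90,125,110,3.6)
d=crop("scene",180,225,100,95,3.4)
out=np.zeros((600,800,3),np.uint8)
def put(i,x,y): 
    h=min(i.shape[0],600-y);w=min(i.shape[1],800-x);out[y:y+h,x:x+w]=i[:h,:w]
put(a,0,0);put(b,455,0);put(c,0,270);put(d,455,275)
cv2.imwrite("pics/comp.png",out)
```

```text
(no output)
```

View pics/comp.png

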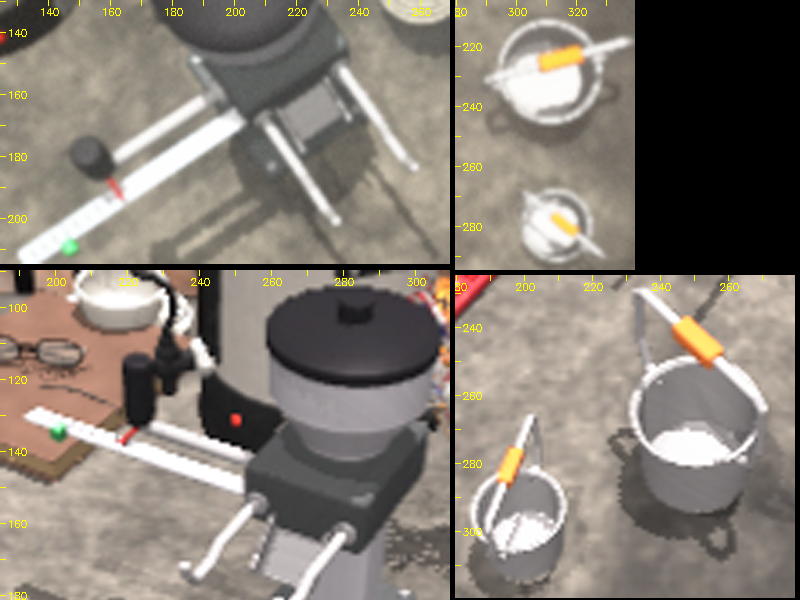

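The crop confirms it: the large can at top (550,72) and scene (697,435) of the composite is clearly larger than the look-alike below and left of it. Pointer, clip and both prong tips are visible. Next I fit the poses using both cameras.

Create h.py:
```python
import numpy as np,cv2
from scipy.optimize import least_squares
from station import bot
def proj(n,X):
    c=bot.camera_model(n);K=np.array([[c['fx'],0,c['cx']],[0,c['fy'],c['cy']],[0,0,1.]])
    return cv2.projectPoints(np.array(X,float).reshape(-1,1,3),cv2.Rodrigues(c['R'])[0],c['t'],K,c['D'])[0].reshape(-1,2)
def T(p,L):
    a=np.radians(p[2]);L=np.array(L,float)
    return np.stack([p[0]+np.cos(a)*L[:,0]-np.sin(a)*L[:,1],p[1]+np.sin(a)*L[:,0]+np.cos(a)*L[:,1],L[:,2]],1)
def tri(a,b):
    return least_squares(lambda X:np.r_[(proj('top',X)-a).ravel(),(proj('scene',X)-b).ravel()],[500,-200,150.])
```

Run:
```python
from h import *
P={'tipL':((232.5,200.3),(237.5,173)),'tipR':((257.6,182.9),(263.3,182.7)),'knobtop':((153.5,177.2),(222.8,114.5)),
'ptr':((163.8,192.9),(218.4,137.6)),'clip':((146.7,209),(200.9,134.8)),'rule':((132.5,212.5),(192.8,128.7)),'lid':((198.7,116.7),(283.1,97.8)),
'grip':((314.8,223.5),(251,243.6)),'barA':((290.5,231.2),(233,229.5)),'barB':((337.5,218.5),(270.1,263.3))}
for k,(a,b) in P.items():
    r=tri(a,b);print(k,r.x.round(1),r.cost.round(2))
# joint fit: disp pose, knob y, pointer y, clip y, zk, lidz
names=['tipL','tipR','knobtop','ptr','clip','rule','lid']
def pts(v):
    return T(v[:3],[[-134,36,177],[-134,-36,177],[v[7],160,v[3]],[v[7]-30,160,v[4]],[-30,v[5],160],[-20,250,162],[40,0,v[6]]])
def res(v):
    X=pts(v);return np.r_[(proj('top',X)-[P[k][0] for k in names]).ravel(),(proj('scene',X)-[P[k][1] for k in names]).ravel()]
best=min((least_squares(res,[700,-100,y,210,165,200,310,0],loss='soft_l1') for y in(-120,-60,0,60,120)),key=lambda r:r.cost)
print(best.x.round(1),best.cost);print(res(best.x).reshape(2,-1,2).round(1).tolist())
cn=['grip','barA','barB']
def rc(v):
    X=T(v,[[0,0,140],[0,55,140],[0,-55,140]]);return np.r_[(proj('top',X)-[P[k][0] for k in cn]).ravel(),(proj('scene',X)-[P[k][1] for k in cn]).ravel()]
b=min((least_squares(rc,[450,-300,y]) for y in(-90,-30,30,90)),key=lambda r:r.cost);print(b.x.round(1),b.cost,rc(b.x).round(1))
```

```text
tipL [511.2 -88.5 170.6] 0.7
tipR [ 547.6 -150.7  170.7] 0.54
knobtop [565.   82.8 230.3] 0.06
ptr [541.9  73.1 168.4] 0.02
clip [507.7 116.4 163.7] 0.04
rule [500.  149.7 168.2] 0.18
lid [671.  -36.  306.9] 0.88
grip [ 441.1 -277.1  146. ] 0.02
barA [ 429.3 -218.5  138.6] 0.01
barB [ 450.7 -334.6  138.7] 0.26
[642.6 -54.6  30.  227.  170.6 216.4 303.5   4.5] 7.882845113105798
[[[0.9, -0.2], [1.2, -0.1], [-1.3, 0.0], [0.6, 0.1], [-0.3, -0.2], [-0.3, 0.7], [-0.3, -2.9]], [[-1.5, -1.0], [-1.3, -0.9], [0.2, 0.2], [-0.3, -0.2], [-0.1, 0.8], [0.5, 1.3], [0.7, 0.7]]]
[ 440.6 -276.7   10.8] 7.973210125032919 [-0.5  0.7  1.7 -0.7 -1.4 -0.5 -0.2  1.7  1.2  0.7 -1.4 -1.7]
```

Emit:
send_path --steps '{"x": [12,24,24,24,24,24,24,24,24,24,24,24,24,24,24,24],"y": [-10,-20,-20,-20,-20,-20,-20,-20,-20,-20,-20,-20,-20,-20,-20,-20],"z": [0,0,0,0,0,0,0,0,0,0,0,0,0,0,0,0],"spin": [0,0,0,0,0,0,0,0,0,0,0,0,0,0,0,0]}' --finger_gap 1.0

```text
clock: 1.7
position: [445.2, -269.1, 231.3]
tool_rot: [-180.0, 0.0, 13.1]
wrist_force: [0.5, 0.1, 0.0]
grip_width: 1.002
gripper_force: 0.0
```

Emit:
send_path --steps '{"x": [0,0,0,0,0,0,0,0,0,0,0,0,0,0],"y": [0,0,0,0,0,0,0,0,0,0,0,0,0,0],"z": [0,0,0,0,0,0,0,0,0,0,0,0,0,0],"spin": [-4,-8,-8,-8,-8,-8,-8,-8,-8,-8,-8,-3.75,0,0]}'

```text
clock: 3.1
position: [444.7, -270.8, 231.3]
tool_rot: [-180.0, -0.0, 100.8]
wrist_force: [-0.0, -0.4, 0.3]
grip_width: 1.001
gripper_force: 0.0
```

Create delta.py:
```python
import sys
from h import *
s=bot.get_state();from scipy.spatial.transform import Rotation as R
Rm=R.from_euler('xyz',s['tool_rot'],degrees=True)
t=np.array([float(v) for v in sys.argv[1:4]])
print(s['clock'],s['position'].round(1),s['tool_rot'].round(1),'tool delta',Rm.inv().apply(t-s['position']).round(1),'F',s['wrist_force'].round(1),s['qpos'].round(0))
```

```bash
python3 delta.py 440.5 -276.8 121
```

```text
3.1 [ 444.7 -270.8  231.3] [-180.    -0.   100.8] tool delta [ -5.1  -5.2 110.3] F [-0.  -0.4  0.3] [ 51.  15. -30. 107.   8.  60.  29.]
```

Emit:
send_path --steps '{"x": [-5,0,0,0,0,0,0,0,0,0],"y": [-5,0,0,0,0,0,0,0,0,0],"z": [0,10,20,20,20,20,10,10,0,0],"spin": [0,0,0,0,0,0,0,0,0,0]}' --finger_gap 1.0

```text
clock: 4.1
position: [441.3, -277.5, 121.7]
tool_rot: [180.0, 0.0, 100.8]
wrist_force: [0.5, 0.3, 0.3]
grip_width: 0.999
gripper_force: 0.0
```

Run:
```python
from h import *
a=bot.get_image("scene");b=bot.get_image("top")
f=lambda i,x,y:cv2.resize(i[y:y+100,x:x+100],(395,395),interpolation=cv2.INTER_CUBIC)
cv2.imwrite("pics/pre.png",np.hstack([f(a,200,190),f(b,265,175)]))
```

```text
(no output)
```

View pics/pre.png

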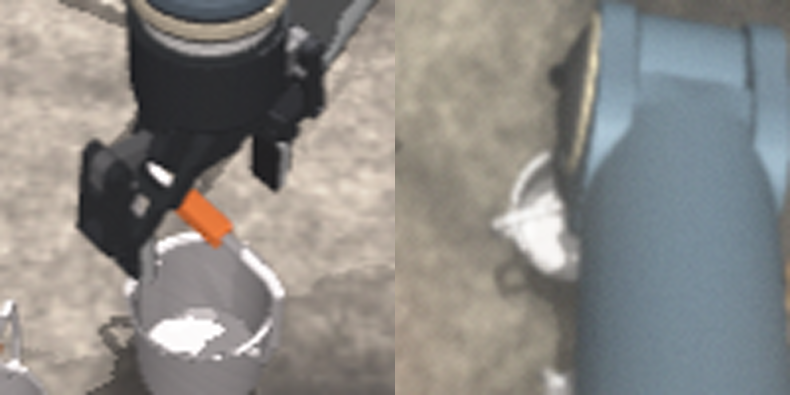

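The orange block, at (205,215) in the left crop, lies between the open fingers. I'll close on it and lift.

Emit:
send_path --steps '{"x": [0,0,0,0,0,0,0,0,0,0,0,0],"y": [0,0,0,0,0,0,0,0,0,0,0,0],"z": [0,0,0,0,0,0,0,0,0,0,0,0],"spin": [0,0,0,0,0,0,0,0,0,0,0,0]}' --finger_gap 0.0 --force 60

```text
clock: 5.4
position: [441.3, -277.5, 121.5]
tool_rot: [180.0, 0.0, 100.8]
wrist_force: [1.4, -0.1, 2.7]
grip_width: 0.15
gripper_force: 59.0
```

Emit:
send_path --steps '{"x": [0,0,0,0,0,0,0,0,0,0,0,0],"y": [0,0,0,0,0,0,0,0,0,0,0,0],"z": [-5,-10,-15,-15,-15,-15,-15,-10,-10,0,0,0],"spin": [0,0,0,0,0,0,0,0,0,0,0,0]}'

```text
clock: 6.6
position: [440.3, -277.2, 230.6]
tool_rot: [-179.9, -0.1, 100.8]
wrist_force: [-0.8, -0.7, -1.7]
grip_width: 0.154
gripper_force: 58.5
```

```bash
python3 -c "
from h import *
p=(642.6,-54.6,30);print(T(p,[[-190,0,200],[-110,0,159.5]]))"
python3 delta.py 478 -149.6 230
```

```text
[[ 478.05517328 -149.6         200.        ]
 [ 547.33720558 -109.6         159.5       ]]
6.6 [ 440.3 -277.2  230.6] [-1.799e+02 -1.000e-01  1.008e+02] tool delta [118.3  60.9   0.6] F [-0.8 -0.7 -1.7] [ 52.  15. -29. 107.   8.  60.  30.]
```

Emit:
send_path --steps '{"x": [6,14,14,14,14,14,14,14,10,0,0,0,0,0,0],"y": [3,6,6,6,6,6,6,6,6,0,0,0,0,0,0],"z": [0,0,0,0,0,0,0,0,0,0,0,0,0,0,0],"spin": [0,0,0,0,0,0,0,0,0,-4,-5,-6,-4,0,0]}'

```text
clock: 8.1
position: [469.7, -155.5, 231.3]
tool_rot: [180.0, 0.0, 119.7]
wrist_force: [0.5, -0.3, -1.8]
grip_width: 0.158
gripper_force: 58.5
```

Emit:
send_path --steps '{"x": [0,0,0,0,0,0],"y": [0,0,0,0,0,0],"z": [10,15,15,10,0,0],"spin": [0,0,0,0,0,0]}'

```text
clock: 8.7
position: [469.8, -155.8, 181.3]
tool_rot: [180.0, -0.0, 119.8]
wrist_force: [0.1, -0.0, -1.0]
grip_width: 0.153
gripper_force: 58.5
```

```bash
python3 delta.py 547.3 -109.6 176
```

Run:
```python
from h import *
a=bot.get_image("scene");b=bot.get_image("top")
cv2.imwrite("pics/raw_scene1.png",a);cv2.imwrite("pics/raw_top1.png",b)
f=lambda i,x,y:cv2.resize(i[y:y+130,x:x+130],(398,398),interpolation=cv2.INTER_CUBIC)
cv2.imwrite("pics/stage.png",np.hstack([f(a,200,130),f(b,200,130)]))
```

```text
8.7 [ 469.8 -155.8  181.3] [180.   -0.  119.8] tool delta [ 1.6 90.2  5.3] F [ 0.1 -0.  -1. ] [ 44.  17. -36. 113.  12.  53.  31.]
```

View pics/stage.png

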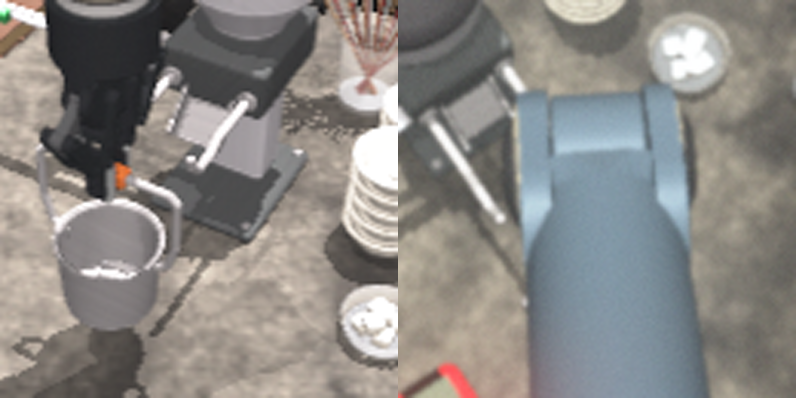

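The can hangs upright in the gripper, block at (122,175) in the left crop, in front of the prong tips. The bar is at z≈200, so I can move in over them (tops at 177).

Emit:
send_path --steps '{"x": [0,1.6,0,0,0,0,0,0,0,0,0],"y": [5,10,15,15,15,15,10,5,0,0,0],"z": [0,0,0,0,0,0,0,0,0,0,0],"spin": [0,0,0,0,0,0,0,0,0,0,0]}'

```text
clock: 9.9
position: [546.4, -110.4, 181.2]
tool_rot: [-180.0, 0.0, 119.8]
wrist_force: [-0.1, 0.7, -2.1]
grip_width: 0.153
gripper_force: 58.5
```

```bash
python3 delta.py 547.3 -109.6 140.5
```

Run:
```python
from h import *
a=bot.get_image("scene");cv2.imwrite("pics/raw_scene2.png",a)
cv2.imwrite("pics/over.png",cv2.resize(a[110:230,190:330],(700,600),interpolation=cv2.INTER_CUBIC))
```

```text
9.9 [ 546.4 -110.4  181.2] [-180.     0.   119.8] tool delta [ 0.2  1.2 40.7] F [-0.1  0.7 -2.1] [ 35.  23. -35. 106.  16.  56.  22.]
```

View pics/over.png

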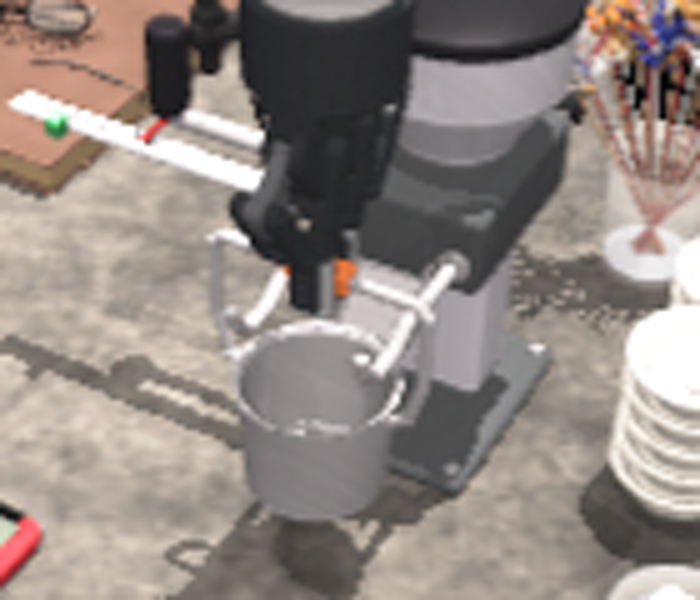

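The bar, between (215,235) and (430,315), spans both prongs behind the tip upturns. Lowering.

Emit:
send_path --steps '{"x": [0,0,0,0,0,0,0,0,0,0],"y": [0,0,0,0,0,0,0,0,0,0],"z": [8,10,10,5,3,1,1,0,0,0],"spin": [0,0,0,0,0,0,0,0,0,0]}'

```text
clock: 10.95
position: [547.1, -109.8, 143.6]
tool_rot: [180.0, 0.0, 119.8]
wrist_force: [-0.0, -0.8, -2.0]
grip_width: 0.152
gripper_force: 58.5
```

Emit:
send_path --steps '{"x": [0,0,0,0,0],"y": [0,0,0,0,0],"z": [1,1,0,0,0],"spin": [0,0,0,0,0]}'

```text
clock: 11.45
position: [546.9, -109.8, 141.3]
tool_rot: [180.0, 0.0, 119.8]
wrist_force: [0.2, -0.3, -2.2]
grip_width: 0.152
gripper_force: 58.5
```

Emit:
send_path --steps '{"x": [0,0,0,0],"y": [0,0,0,0],"z": [1,1,0,0],"spin": [0,0,0,0]}'

```text
clock: 11.85
position: [547.2, -109.8, 140.5]
tool_rot: [180.0, 0.1, 119.8]
wrist_force: [-3.6, 0.2, 5.9]
grip_width: 0.152
gripper_force: 59.8
```

Emit:
send_path --steps '{"x": [0,0,0],"y": [0,0,0],"z": [1,0,0],"spin": [0,0,0]}'

```text
clock: 12.15
position: [547.2, -109.8, 140.4]
tool_rot: [-180.0, 0.1, 119.8]
wrist_force: [-5.2, -0.2, 11.7]
grip_width: 0.154
gripper_force: 60.5
```

Emit:
send_path --steps '{"x": [0,0,0],"y": [0,0,0],"z": [1,0,0],"spin": [0,0,0]}'

```text
clock: 12.45
position: [547.3, -109.8, 140.2]
tool_rot: [-180.0, 0.1, 119.8]
wrist_force: [-7.3, -0.4, 17.4]
grip_width: 0.149
gripper_force: 61.3
```

Emit:
send_path --steps '{"x": [0,0,0],"y": [0,0,0],"z": [-2.5,0,0],"spin": [0,0,0]}'

```text
clock: 12.75
position: [547.4, -109.8, 140.5]
tool_rot: [180.0, 0.1, 119.8]
wrist_force: [-1.7, -0.2, 5.4]
grip_width: 0.15
gripper_force: 59.6
```

Emit:
send_path --steps '{"x": [0,0,0,0,0,0],"y": [0,0,0,0,0,0],"z": [0,0,0,0,0,0],"spin": [0,0,0,0,0,0]}' --finger_gap 0.5

```text
clock: 13.35
position: [546.9, -109.8, 139.7]
tool_rot: [180.0, -0.0, 119.8]
wrist_force: [-0.5, -0.3, -0.5]
grip_width: 0.496
gripper_force: 0.0
```

Emit:
send_path --steps '{"x": [0,0,0,0,0,0,0,0,0,0,0],"y": [0,0,0,0,0,0,0,0,0,0,0],"z": [-5,-10,-15,-20,-20,-20,-20,-20,0,0,0],"spin": [0,0,0,0,0,0,0,0,0,0,0]}'

```text
clock: 14.45
position: [546.3, -109.8, 269.3]
tool_rot: [-179.9, -0.0, 119.8]
wrist_force: [0.5, -0.3, -0.1]
grip_width: 0.5
gripper_force: 0.0
```

Run:
```python
from h import *
a=bot.get_image("scene");cv2.imwrite("pics/raw_scene3.png",a)
b=bot.get_image("top");cv2.imwrite("pics/raw_top3.png",b)
cv2.imwrite("pics/hung.png",np.hstack([cv2.resize(a[90:230,180:320],(400,400),interpolation=cv2.INTER_CUBIC),cv2.resize(b[110:250,120:260],(400,400),interpolation=cv2.INTER_CUBIC)]))
```

```text
(no output)
```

View pics/hung.png

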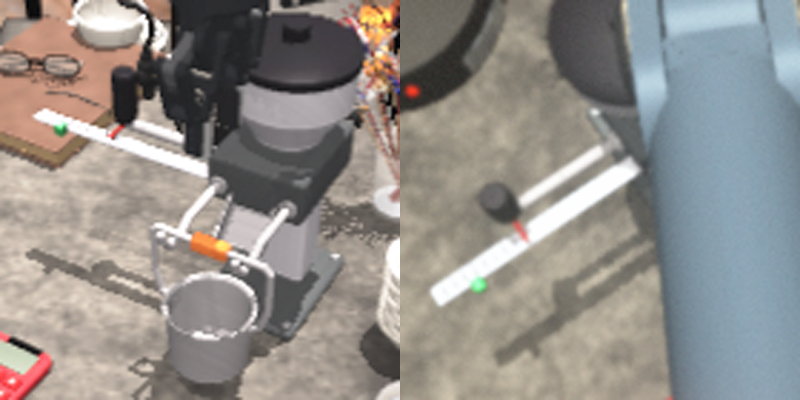

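The can hangs by its bail on both prongs, bar from (155,230) to (270,270), and the gripper is clear. Next the knob: I go along the dispenser's +y first, then rotate.

Emit:
send_path --steps '{"x": [8,16,20,20,20,20,20,20,16,0],"y": [0,0,0,0,0,0,0,0,0,0],"z": [0,0,0,0,0,0,0,0,0,0],"spin": [0,0,0,0,0,0,0,0,0,0]}' --finger_gap 1.0

```text
clock: 15.55
position: [466.3, 31.5, 270.1]
tool_rot: [180.0, 0.0, 120.0]
wrist_force: [0.4, -1.1, 1.1]
grip_width: 1.003
gripper_force: 0.0
```

Emit:
send_path --steps '{"x": [0,0,0,0,0,0,0,0,0,0,0,0,0,0],"y": [0,0,0,0,0,0,0,0,0,0,0,0,0,0],"z": [0,0,0,0,0,0,0,0,0,0,0,0,0,0],"spin": [4,8,8,8,8,8,8,8,8,8,8,6,0,0]}'

```text
clock: 16.95
position: [467.7, 28.6, 269.7]
tool_rot: [180.0, -0.0, 29.9]
wrist_force: [0.1, -0.1, -0.2]
grip_width: 0.995
gripper_force: 0.0
```

```bash
python3 delta.py 563.5 83.5 187
```

Run:
```python
from h import *
for s in((232,111),(230,93)):
  for t in ((93,147),(100,150)): r=tri(t,s);print(r.x.round(),r.cost.round(1))
# refit knob, pointer, clip in raw_top3/scene3
t=cv2.imread('pics/raw_top3.png').astype(int);s=cv2.imread('pics/raw_scene3.png').astype(int)
def cen(i,f,box):
    x0,y0,x1,y1=box;c=i[y0:y1,x0:x1];m=f(c[...,0],c[...,1],c[...,2]);y,x=np.nonzero(m);return (x.mean()+x0,y.mean()+y0),len(x)
g=lambda b,G,r:(G-r>50)&(G-b>30); rd=lambda b,G,r:(r-G>50)&(r-b>50)
for n,f in(('clip',g),('ptr',rd)):
    a,na=cen(t,f,(135,180,175,220));b,nb=cen(s,f,(190,125,228,145));r=tri(a,b)
    d=r.x[:2]-[642.6,-54.6];c,q=np.cos(np.pi/6),.5
    print(n,a,na,b,nb,r.x.round(1),r.cost.round(2),'disp',(c*d[0]+q*d[1]).round(1),(-q*d[0]+c*d[1]).round(1))
```

```text
16.95 [467.7  28.6 269.7] [180.   -0.   29.9] tool delta [1.104e+02 1.000e-01 8.270e+01] F [ 0.1 -0.1 -0.2] [ 22.   8. -33. 110.   5.  63. -73.]
[690. 265. 112.] 0.5
[676. 241. 128.] 0.1
[662. 232. 200.] 0.6
[649. 210. 213.] 1.4
clip (np.float64(146.95238095238096), np.float64(209.1904761904762)) 21 (np.float64(200.63636363636363), np.float64(134.63636363636363)) 11 [506.8 115.5 165.2] 0.02 disp -32.6 215.2
ptr (np.float64(161.86666666666667), np.float64(190.26666666666668)) 15 (np.float64(201.36094674556213), np.float64(131.82248520710058)) 169 [522.6  76.1 199.9] 80.57 disp -38.5 173.2
```

Emit:
send_path --steps '{"x": [8,16,20,20,20,16,10,0,0,0,0,0,0,0,0,0,0],"y": [0,0,0,0,0,0,0,0,0,0,0,0,0,0,0,0,0],"z": [0,0,0,0,0,0,0,0,5,15,15,15,15,10,8,0,0],"spin": [0,0,0,0,0,0,0,0,0,0,0,0,0,0,0,0,0]}'

```text
clock: 18.65
position: [563.2, 83.9, 187.0]
tool_rot: [180.0, -0.0, 29.8]
wrist_force: [0.8, -0.2, 0.0]
grip_width: 0.998
gripper_force: 0.0
```

```bash
python3 delta.py 563.5 83.5 187
```

Run:
```python
from h import *
a=bot.get_image("scene");cv2.imwrite("pics/raw_scene4.png",a)
b=bot.get_image("top")
cv2.imwrite("pics/knob.png",np.hstack([cv2.resize(a[80:180,170:270],(400,400),interpolation=cv2.INTER_CUBIC),cv2.resize(b[130:230,110:210],(400,400),interpolation=cv2.INTER_CUBIC)]))
```

```text
18.65 [563.2  83.9 187. ] [180.   -0.   29.8] tool delta [0.1 0.5 0. ] F [ 0.8 -0.2  0. ] [ 12.  23. -32. 104.  14.  57. -86.]
```

View pics/knob.png

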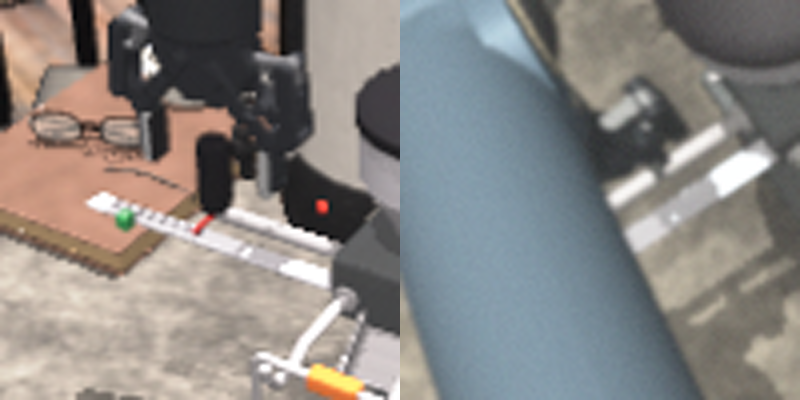

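The knob, at (213,170) in the left crop, stands midway between the two fingers at x≈155 and x≈270. I close on it, then pull. In tool axes the dispenser's +y is tool -y.

Emit:
send_path --steps '{"x": [0,0,0,0,0,0,0,0,0,0],"y": [0,0,0,0,0,0,0,0,0,0],"z": [0,0,0,0,0,0,0,0,0,0],"spin": [0,0,0,0,0,0,0,0,0,0]}' --finger_gap 0.0 --force 70

```text
clock: 19.75
position: [561.9, 85.6, 187.5]
tool_rot: [-179.9, 0.0, 29.9]
wrist_force: [-4.3, 3.8, 5.6]
grip_width: 0.281
gripper_force: 69.0
```

Emit:
send_path --steps '{"x": [0,0,0,0,0,0,0,0,0,0,0,0,0,0,0,0,0,0],"y": [-2,-4,-4,-4,-4,-4,-4,-4,-4,-4,-4,-4,-3,-2,0,0,0,0],"z": [0,0,0,0,0,0,0,0,0,0,0,0,0,0,0,0,0,0],"spin": [0,0,0,0,0,0,0,0,0,0,0,0,0,0,0,0,0,0]}'

```text
clock: 21.55
position: [539.6, 124.3, 187.4]
tool_rot: [179.7, -0.0, 29.6]
wrist_force: [2.5, -7.7, 5.7]
grip_width: 0.282
gripper_force: 69.4
```

Run:
```python
from h import *
from scipy.spatial.transform import Rotation as R
a=bot.get_image("scene");cv2.imwrite("pics/raw_scene5.png",a)
p=bot.get_state()['position'];d=p[:2]-[642.6,-54.6];print('tcp disp y',-.5*d[0]+.866*d[1])
cv2.imwrite("pics/pulled.png",cv2.resize(a[110:160,180:250],(700,500),interpolation=cv2.INTER_CUBIC))
```

```text
tcp disp y 206.45084570225032
```

View pics/pulled.png

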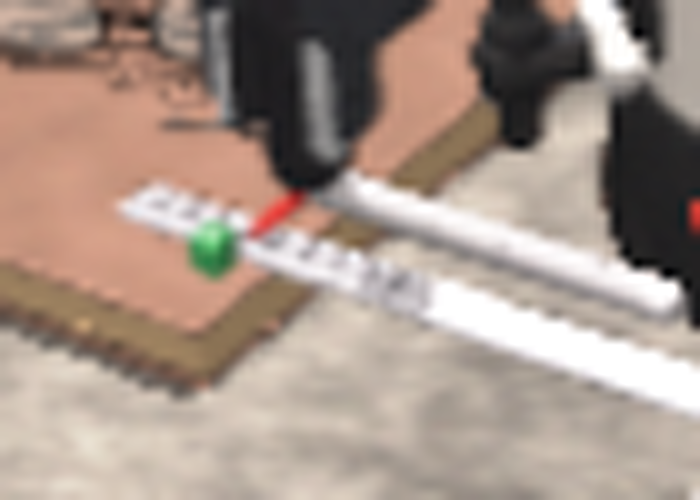

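The pointer tip at (255,235) is still to the right of the clip at (212,248). I'll quantify the rest of the travel using the calibration.

Create m.py:
```python
from h import *
from scipy.optimize import minimize_scalar
p=(642.6,-54.6,30)
def y(px,x,z): 
    return minimize_scalar(lambda v:((proj('scene',T(p,[[x,v,z]]))-px)**2).sum(),bounds=(120,260),method='bounded').x
def blobs(f):
    s=cv2.imread(f).astype(int)[120:145,190:226];b,g,r=s[...,0],s[...,1],s[...,2]
    o=[]
    for m in((g-r>50)&(g-b>30),(r-g>75)&(r-b>75)):
        n,_,st,c=cv2.connectedComponentsWithStats(m.astype(np.uint8));k=1+st[1:,4].argmax()
        o.append((c[k]+[190,120],st[k]+[190,120,0,0,0]))
    return o
def tip(st): return np.array([st[0]-.3,st[1]+st[3]-.7])  # lower-left corner of red blob
if __name__=="__main__":
    import sys
    for f in sys.argv[1:]:
        (c,cs),(r,rs)=blobs(f);t=tip(rs)
        print(f,'clip',c.round(1),'red',r.round(1),rs,'yclip',[round(y(c,-32,z),1) for z in(160,165)],'ytip',round(y(t,-25,168),1),'ycen',round(y(r,-18,170),1))
```

```bash
python3 m.py pics/raw_scene[0345].png
```

```text
pics/raw_scene0.png clip [200.6 134.6] red [220.  135.5] [218 134   5   4   8] yclip [np.float64(217.2), np.float64(215.1)] ytip 162.5 ycen 159.6
pics/raw_scene3.png clip [200.6 134.6] red [220.  135.5] [218 134   5   4   8] yclip [np.float64(217.2), np.float64(215.1)] ytip 162.5 ycen 159.6
pics/raw_scene4.png clip [200.6 134.2] red [220.  135.5] [218 134   5   4   8] yclip [np.float64(217.6), np.float64(215.5)] ytip 162.5 ycen 159.6
pics/raw_scene5.png clip [200.6 134.2] red [207.1 130.8] [205 129   5   5  12] yclip [np.float64(217.6), np.float64(215.5)] ytip 205.9 ycen 203.5
```

Emit:
send_path --steps '{"x": [0,0,0,0,0,0,0,0,0,0],"y": [-2,-3,-3,-2,-1.5,0,0,0,0,0],"z": [0,0,0,0,0,0,0,0,0,0],"spin": [0,0,0,0,0,0,0,0,0,0]}'

```text
clock: 22.6
position: [534.2, 133.7, 187.4]
tool_rot: [179.7, -0.0, 29.6]
wrist_force: [1.8, -8.8, 4.5]
grip_width: 0.286
gripper_force: 69.5
```

Run:
```python
from h import *
a=bot.get_image("scene");cv2.imwrite("pics/raw_scene6.png",a);b=bot.get_image("top")
p=bot.get_state()['position'];d=p[:2]-[642.6,-54.6];print('tcp disp y',-.5*d[0]+.866*d[1])
cv2.imwrite("pics/p2.png",np.hstack([cv2.resize(a[118:148,185:215],(500,500),interpolation=cv2.INTER_CUBIC),cv2.resize(a[90:230,180:320],(300,500))]))
```

```bash
python3 m.py pics/raw_scene6.png
```

```text
tcp disp y 217.28062446899156
pics/raw_scene6.png clip [200.6 134.4] red [204.3 129.5] [202 128   5   4  10] yclip [np.float64(217.5), np.float64(215.4)] ytip 217.3 ycen 213.5
```

View pics/p2.png

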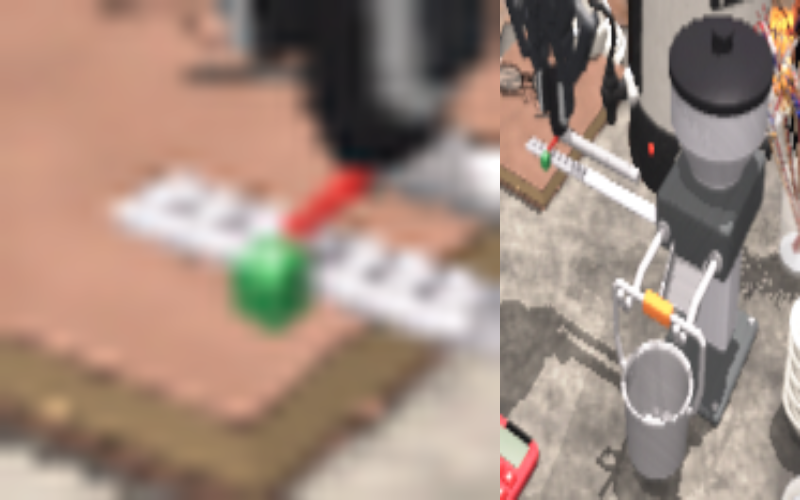

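The pointer's line, from (365,175) to (290,230) and extended, meets the clip's top at about (260,255), within 2 mm. The can is still on both prongs and the gripper holds the knob steadily. Handing in.

Emit:
send_path --steps '{"x": [0,0,0,0,0],"y": [0,0,0,0,0],"z": [0,0,0,0,0],"spin": [0,0,0,0,0]}'

```text
clock: 23.2
position: [534.2, 133.7, 187.4]
tool_rot: [179.7, -0.0, 29.6]
wrist_force: [3.6, -9.2, 5.7]
grip_width: 0.285
gripper_force: 69.5
```

```bash
python3 -c "
from station import bot
print(bot.finish_job())"
```

```text
the job is handed in; nothing more can be done
None
```

I handed the job in at 23.2 s: the can hangs released on both prongs, and the gripper is still holding the gate knob with the pointer about 2 mm or less from the green marker by camera estimate; no verdict was returned.

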